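# Free the sagging bolt and hold the battery cage ajar

### The arm

A 6-joint arm with a two-finger parallel gripper is mounted at the origin on the work surface. World frame = base frame: x ahead of the robot, y to its left, z up, the work surface at z = 0. Lengths are in m, angles in rad, forces in N, time in s.
With the tool pointing down it reaches from about 0.325 to 0.9 m from the base axis. Payload 6.1 kg.
Tool frame: the origin (TCP) lies midway between the tips of the shut fingers; the grasp point (between the pads) lies 19 mm behind it (grasp_offset is the distance from the TCP to the grasp point, in m); z points along the fingers, y is the line along which they close (so a half turn about z gives the same grasp; the last joint's range is limited). The gripper opens to 87 mm and grips with 3 to 60 N. Pads are 19 mm wide; open, the fingers measure 117 mm over their backs; the gripper's body (75 mm by 190 mm) begins 51 mm behind the grasp point.
Start: joints at [-1.33, 0.22, 1.526, -0, 1.395, -0.126], TCP at [0.224, -0.583, 0.223] pointing down, gripper open.
Joint ranges: [-2.98, 2.98], [-0.91, 2.08], [0.09, 2.57], [-1.24, 4.39], [0.2, 2.65], [-2.68, 2.68]. Speed limits (rad/s): [2.57, 2.57, 3.01, 3.14, 3.14, 3.14].

### API

Orientations are given as [roll, pitch, yaw] about the fixed x, y, z axes, in that order (R = Rz(yaw) Ry(pitch) Rx(roll)).
In Python, from workcell import * gives the robot as it stands.
- The arm moves only by the tool send_rows, never from a script. Its argument "plan" is a list of rows, each an object of numbers: "jaw": the opening in per cent of the stroke, from 0 (shut) to 100 (fully open); "tx", "ty", "tz": the shift along the tool's x, y, z in m; "wx", "wy", "wz": the turn, a rotation vector about the tool's x, y, z in rad. In form: [{"jaw": .., "tx": .., "ty": .., "tz": .., "wx": .., "wy": .., "wz": ..}, ...]. A call has 1 to 12 rows; each row shifts and turns the commanded pose from where the row before left it, along the tool's axes as they then stand; what a row does not reach is not made up. A row lasts 1/8 s, in which the tool goes at most 62.5 mm and 10.7 degrees, less where a joint would pass 70% of its speed; a pose out of reach is approached as far as the arm can. A call is refused whole if a number of a shift passes 0.0625 or a number of a turn 0.188, either way. A call with a gripper value outside its range is refused whole. The fingers move at their own pace and stop on an object; the grip force is fixed at half the most. Time passes only in rows, so rows that do not move let the fingers close. It gives the time, the measured TCP pose, the force, the opening and the grip force at its end, in the units of the state.
- get_obs(): the state, without advancing time (a new reading comes with each control period).
- get_image(name): name is "scene" or "side" or "wrist"; returns the picture (480x640x3 uint8, red, green, blue); there is no depth.
- camera_params(name): a dict with "mtx" (3x3 intrinsics, pixels), "k1" (the pictures are not rectified: a ray, as slopes to the right and down, at radius r is drawn at 1 + k1 r^2 times it, then the intrinsics apply), "camera_from_world" (4x4, takes a point from world to camera coordinates); the wrist camera has in their place "tool_from_camera" (4x4, takes a point from camera to tool coordinates, whose origin is the TCP and whose axes are the flange's). Camera axes: x right, y down, z forward; pixel columns grow to the right and rows downward; lengths in m; the calibration is good to about 2 mm. A picture is of the moment at which its call begins: read the wrist's pose just before it. camera_params takes no time and is no camera call.
- sign_off(): hands the job in; it is judged then, once.
The state is a dict: "time_s": time; "joint_positions": joint angles; "joint_vel": joint speeds; "joint_efforts": joint torques, N m; "tcp_pos": TCP position; "tool_rot": TCP orientation; "wrist_force": force on the tool from outside, world axes, zero at the start; "torque": the same for the moment, N m; "grip_width": finger opening in m; "gripper_force": force on a finger pad.
Only numpy, scipy, OpenCV 4.12 (cv2) and the standard library are available. Lean on these libraries where they do the work, as an engineer would, in place of code of your own. Each camera call takes 0.05 s, during which the arm holds its last target. There are 200 camera calls.

### The job

The quarantine cage for salvaged phone batteries is bolted shut: the sliding bolt on top of its sprung gate has sagged, and its hooked nose is caught behind the bent-up lip of the keeper. Take the bolt by its upright grip, lift it over the lip and draw it back out of the keeper, then pull the gate about a hand's width (10 cm) open towards the robot, keeping the bolt raised and drawn all the while so that it cannot drop or catch again. Finish still gripping it like that, gate held ajar and steady, without letting go. Leave the screwdriver, the suction lifter and the phone where they are.

Things in the scene. Friction and masses are not known exactly. Their poses are not given: they have to be found in the camera images.
- cage: Bench-top cage of aluminium posts and clear panes, 200 mm deep (its x), 360 mm wide (its y), 190 mm high to the post tops, covered by a clear top, fixed to the table. Origin: centre of its underside. Its -x side is the gate, roughly facing the robot; its +y is to the left seen from the robot. The gate fills the front between the two front posts.
- gate_hinge (a point): Point on the gate's vertical hinge axis, 190 mm above the table, beside the left (cage +y) front post, in the plane of the closed gate. Its axes are the cage's.
- gate (a joint): Gate swing, rad: 0 shut, grows as the free (right, cage -y) edge comes out towards the robot (clockwise seen from above), at most 1.2. The gate is 312 mm wide, its top rail 188 mm above the table; 0.33 rad is 100 mm open at the free edge. A spring of 0.26 to 0.4 N m always pulls it shut.
- knob (a point): Grasp point of the bolt's upright steel grip: a vertical round pin 16 mm in diameter, ending 20 mm above this point and bare for 50 mm below it. It stands above the gate's top in the plane of the gate, 235 mm from the hinge axis when the bolt is home, and moves with bolt and gate. Its x is the gate's normal, its y points along the rod to the hinge.
- bolt: Steel bolt, 0.3 to 0.6 kg: level rod 12 mm thick along the gate's top, an upright grip, and 97 mm from the grip, away from the hinge, a square nose 14 mm long hooking 19 mm below the rod axis. Origin on the rod axis, 56 mm below knob; y along the rod to the hinge, z up. Its two guides on the gate stand 57 mm (nose side) and 120 mm from the grip; their tops are 16 mm below knob at the start.
- bolt_lift (a joint): Height of the bolt in its worn guides, m: 0 sagging at the bottom (its own weight takes it there), at most 0.026. The nose passes over the lip only when this is above about 0.012; 0.016 to 0.02 is comfortable.
- bolt_draw (a joint): How far the bolt is drawn towards the hinge, m: 0 home, at most 0.05 (friction about 1.2 N, no spring). The nose has crossed the lip at 0.024 and it is out of the keeper, so that the gate can swing, from 0.030.
- lip_top (a point): Middle of the top edge of the bent-up lip of the keeper on top of the right front post: a steel tongue 22 mm wide, 4 mm thick, 15 mm high across the rod's path just below the rod. A steel strap 52 mm high on the robot's side of the nose stops the gate until the bolt is drawn.
- driver: Bystander: loose screwdriver with a black handle lying on the table in front and to the right. Origin on its underside.
- suction: Bystander: loose orange suction lifter, 60 mm across and 54 mm high, standing on the table in front and to the left. Origin at the centre of its underside.
- phone: Bystander: loose black phone, 72 x 148 x 8 mm, lying flat on the table between robot and cage (the gate clears it by 4 mm when it swings over it). Origin at the centre of its underside.

How it is judged:
On the way, in this order (a step that is already met when the one before it is completed fails the run):
1. the bolt is lifted so that its nose can pass over the bent lip (value of joint bolt_lift above 0.009 m and value of joint gate below 0.06 rad), for 0.1 s.
2. the bolt is drawn back out of the keeper (value of joint bolt_draw above 0.027 m), for 0.1 s.
3. the gate is pulled ajar by the bolt's grip (value of joint gate above 0.2 rad and contact force between the fingers and bolt above 1 N), for 0.2 s.
At the end, for the whole second after the job is handed in: Gate held still (under 0.08 rad/s) between 0.20 and 0.52 rad (6 to 15 cm at its free edge), bolt still drawn over 20 mm and raised over 4 mm (ungripped it drops), fingers pressing on the bolt with over 1 N: the program ends holding it (all of step 3 and value of joint gate below 0.52 rad and value of joint bolt_draw above 0.02 m and value of joint bolt_lift above 0.004 m and velocity of joint gate between -0.08 and 0.08 rad/s); the arm keeps its last pose, push and grip.
It fails at once if the screwdriver is disturbed (moved more than 30 mm) (distance of driver from where it was at the start of the episode above 0.03 m).
It fails at once if the suction lifter is disturbed (moved more than 30 mm) (distance of suction from where it was at the start of the episode above 0.03 m).
It fails at once if the phone is disturbed (moved more than 30 mm) (distance of phone from where it was at the start of the episode above 0.03 m).
It fails at once if the gate is forced with the bolt still in the keeper (value of joint gate above 0.08 rad and value of joint bolt_draw below 0.015 m).
It also fails if it takes over 40 s, if anything falls off the work surface, if the arm or the gripper's body presses on something with over 40 N, if the wrist force passes 120 N, or if a joint passes its speed limit or range.

## Working session

There is one attempt and no reset: what is moved stays moved. The work goes in short steps, Python scripts to look and compute and a tool call to move; the robot and the scene stay as the last step left them, time stands still between calls to the robot, and variables do not carry over. Pictures are saved under pics/ and viewed, at most 10 in all, crops included, and the job is handed in when it is done.

Besides the shell and the picture viewer there is one more tool, called after ">>>" as a command line: name --argument value ..., lists and objects as JSON in quotes. send_rows: Moves the arm, as the interface text tells. Its arguments: {"type":"object","properties":{"plan":{"type":"array","items":{"type":"object","properties":{"jaw":{"type":"number"},"tx":{"type":"number"},"ty":{"type":"number"},"tz":{"type":"number"},"wx":{"type":"number"},"wy":{"type":"number"},"wz":{"type":"number"}}}}},"required":["plan"]}

```bash
mkdir -p pics; python3 - <<'E'
from workcell import *
import cv2
for n in("scene","side"):
    cv2.imwrite(f"pics/{n}0.png",get_image(n)[:,:,::-1]); print(n,camera_params(n))
print(camera_params("wrist"));print(get_obs())
E
```

```text
scene {'mtx': array([[451.74514339,   0.        , 323.87333414],
       [  0.        , 451.74514339, 238.84548813],
       [  0.        ,   0.        ,   1.        ]]), 'k1': -0.04579591514854871, 'camera_from_world': array([[ 0.49970933,  0.86617847,  0.00504332, -0.29495565],
       [ 0.65099266, -0.37171232, -0.66184478, -0.22087035],
       [-0.57140104,  0.33401318, -0.74962394,  1.66288532],
       [ 0.        ,  0.        ,  0.        ,  1.        ]])}
side {'mtx': array([[621.15492591,   0.        , 318.34103842],
       [  0.        , 621.15492591, 247.05311359],
       [  0.        ,   0.        ,   1.        ]]), 'k1': 0.032433524955886105, 'camera_from_world': array([[-0.85922182, -0.51151215, -0.00965283,  0.47466154],
       [-0.37124531,  0.63636628, -0.67617667,  0.30871872],
       [ 0.35201531, -0.57740218, -0.73667628,  1.5765227 ],
       [ 0.        ,  0.        ,  0.        ,  1.        ]])}
{'mtx': array([[332.29712967,   0.        , 321.03937697],
       [  0.        , 332.29712967, 236.60618596],
       [  0.        ,   0.        ,   1.        ]]), 'k1': -0.0
[... 381 characters left out ...]
{'time_s': 0.1, 'joint_positions': array([-1.33009690e+00,  2.21167793e-01,  1.52749606e+00,  2.41414307e-05,
        1.39472881e+00, -1.26080547e-01]), 'joint_vel': array([ 0.00054519, -0.00136318, -0.00272933,  0.00129714, -0.00034677,
       -0.00049275]), 'joint_efforts': array([ 2.62436897e-04, -4.95939946e+01, -3.88520980e+01,  7.00547523e-02,
        5.14524383e-02, -2.66828692e-05]), 'tcp_pos': array([ 0.22401088, -0.58286643,  0.22153429]), 'tool_rot': array([-3.13980992e+00, -2.49917223e-04,  3.66775505e-01]), 'wrist_force': array([0.30985579, 0.70225176, 0.22324867]), 'torque': array([ 0.03087605, -0.00511585, -0.01159968]), 'gripper_force': 0.0, 'grip_width': 0.08715555922889161}
```

View pics/scene0.png

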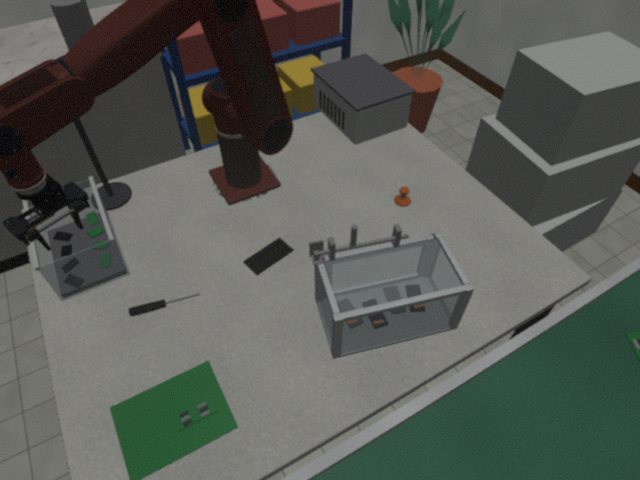

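View pics/side0.png

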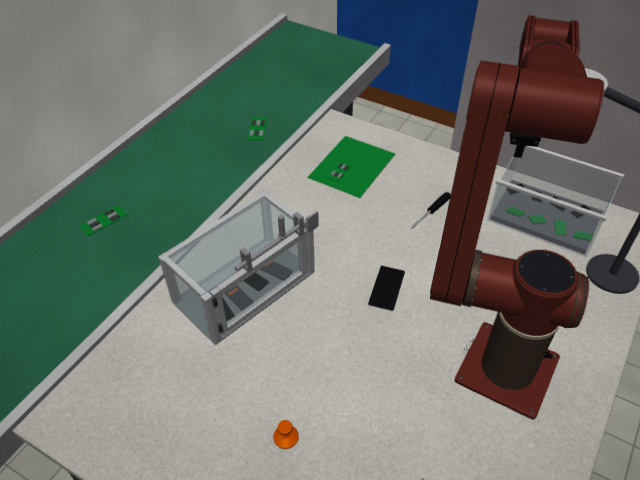

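The scene view shows the bolt along the gate top: the pin is near (353,235) and the keeper near (316,248). In the side view the pin is near (281,226) and the keeper near (313,220). I'll zoom in on both.

```bash
python3 - <<'E'
import cv2,numpy as np
a=cv2.imread("pics/scene0.png")[215:275,300:420];b=cv2.imread("pics/side0.png")[195:285,205:330]
a=cv2.resize(a,None,fx=6,fy=6,interpolation=cv2.INTER_CUBIC)[:, :720];b=cv2.resize(b,None,fx=6,fy=6,interpolation=cv2.INTER_CUBIC)
cv2.imwrite("pics/ca.png",a);cv2.imwrite("pics/cb.png",b)
E
```

```text
(no output)
```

View pics/ca.png

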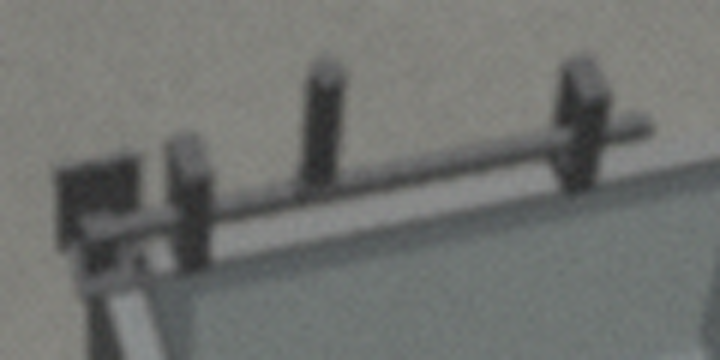

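View pics/cb.png

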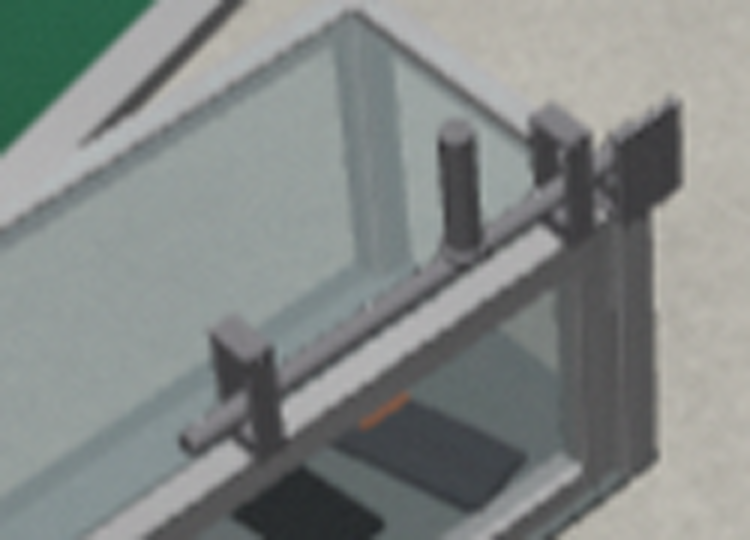

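```bash
cat > h.py <<'E'
from workcell import *
import numpy as np, cv2
from scipy.spatial.transform import Rotation as Rn
def cam(n,o=None):
    p=camera_params(n)
    if n!="wrist": M=np.linalg.inv(p["camera_from_world"])
    else:
        T=np.eye(4);T[:3,:3]=Rn.from_euler("xyz",o["tool_rot"]).as_matrix();T[:3,3]=o["tcp_pos"];M=T@p["tool_from_camera"]
    return p["mtx"],p["k1"],M
def ray(n,uv,o=None):
    K,k,M=cam(n,o); d=cv2.undistortPoints(np.array([[uv]],float),K,np.array([k,0,0,0.]))[0,0]
    v=M[:3,:3]@[d[0],d[1],1]; return M[:3,3],v/np.linalg.norm(v)
def tri(rs):
    A=[np.eye(3)-np.outer(v,v) for _,v in rs]; x=np.linalg.solve(sum(A),sum(a@c for a,(c,_) in zip(A,rs)))
    return x,[np.linalg.norm(a@(x-c)) for a,(c,_) in zip(A,rs)]
def plane(r,z): c,v=r; return c+v*(z-c[2])/v[2]
E
python3 - <<'E'
from h import *
np.set_printoptions(precision=4,suppress=True)
P={}
for k,a,b in [("pintop",(354.1,225.9),(280.8,216.3)),("pinbase",(352.7,245.4),(281.6,237.1)),("gn",(330.9,238.8),(298,214.6)),("gh",(396.9,226.3),(244.9,250.4))]:
    x,e=tri([ray("scene",a),ray("side",b)]);P[k]=x;print(k,x,e)
d=P["gh"]-P["gn"];print(np.linalg.norm(d),"rod yaw",np.degrees(np.arctan2(d[1],d[0])))
for uv in [(268,255),]: print("phone",plane(ray("scene",uv),.008))
print("suction",plane(ray("scene",(403,200)),.02),"tip",get_obs()["tcp_pos"])
E
```

```text
pintop [0.6208 0.065  0.2893] [np.float64(0.001531076586552066), np.float64(0.001531076586552093)]
pinbase [0.6215 0.0661 0.2151] [np.float64(0.0006844323575937819), np.float64(0.0006844323575938569)]
gn [0.6051 0.0097 0.2564] [np.float64(0.0004811684203787022), np.float64(0.0004811684203785859)]
gh [0.6516 0.1793 0.2553] [np.float64(0.00039889059291095595), np.float64(0.00039889059291089936)]
0.17584205044251935 rod yaw 74.67370794958408
phone [ 0.3793 -0.0803  0.008 ]
suction [0.3971 0.4281 0.02  ] tip [ 0.224  -0.5829  0.2215]
```

Both views agree: the guides measure 176 mm apart (177 mm given) and the knob sits at about (0.620, 0.065, 0.271). I'll grip with the fingers closing along the gate normal, at yaw 1.304, so tool x points along the rod to the hinge. First I raise and turn, then go across.

>>> send_rows --plan '[{"tz":-0.04,"jaw":100},{"tz":-0.04,"jaw":100},{"tz":-0.04,"jaw":100},{"tz":-0.03,"jaw":100},{"wz":-0.156,"jaw":100},{"wz":-0.156,"jaw":100},{"wz":-0.156,"jaw":100},{"wz":-0.156,"jaw":100},{"wz":-0.156,"jaw":100},{"wz":-0.157,"jaw":100},{"jaw":100}]'

```text
invalid input
```

>>> send_rows --plan '[{"tx":0.05,"ty":0.015,"jaw":100},{"tx":0.05,"ty":0.015,"jaw":100},{"tx":0.05,"ty":0.015,"jaw":100},{"tx":0.05,"ty":0.015,"jaw":100},{"tx":0.05,"ty":0.015,"jaw":100},{"tx":0.05,"ty":0.015,"jaw":100},{"tx":0.05,"ty":0.015,"jaw":100},{"tx":0.05,"ty":0.015,"jaw":100},{"tx":0.05,"ty":0.015,"jaw":100},{"tx":0.05,"ty":0.015,"jaw":100},{"tx":0.05,"ty":0.015,"jaw":100},{"jaw":100}]'

```text
invalid input
```

>>> send_rows --plan '[{"jaw":100,"tx":0,"ty":0,"tz":-0.04,"wx":0,"wy":0,"wz":0},{"jaw":100,"tx":0,"ty":0,"tz":-0.04,"wx":0,"wy":0,"wz":0},{"jaw":100,"tx":0,"ty":0,"tz":-0.04,"wx":0,"wy":0,"wz":0},{"jaw":100,"tx":0,"ty":0,"tz":-0.03,"wx":0,"wy":0,"wz":0},{"jaw":100,"tx":0,"ty":0,"tz":0,"wx":0,"wy":0,"wz":-0.156},{"jaw":100,"tx":0,"ty":0,"tz":0,"wx":0,"wy":0,"wz":-0.156},{"jaw":100,"tx":0,"ty":0,"tz":0,"wx":0,"wy":0,"wz":-0.156},{"jaw":100,"tx":0,"ty":0,"tz":0,"wx":0,"wy":0,"wz":-0.156},{"jaw":100,"tx":0,"ty":0,"tz":0,"wx":0,"wy":0,"wz":-0.156},{"jaw":100,"tx":0,"ty":0,"tz":0,"wx":0,"wy":0,"wz":-0.157},{"jaw":100,"tx":0,"ty":0,"tz":0,"wx":0,"wy":0,"wz":0}]'

```text
time_s: 1.48
tcp_pos: [0.2241, -0.5832, 0.372]
tool_rot: [-3.141, -0.001, 1.302]
wrist_force: [0.2, -0.9, 0.2]
grip_width: 0.0872
gripper_force: 0.0
```

Works. Now across, to hover over the knob.

>>> send_rows --plan '[{"jaw":100,"tx":0.05,"ty":0.015,"tz":0,"wx":0,"wy":0,"wz":0},{"jaw":100,"tx":0.05,"ty":0.015,"tz":0,"wx":0,"wy":0,"wz":0},{"jaw":100,"tx":0.05,"ty":0.015,"tz":0,"wx":0,"wy":0,"wz":0},{"jaw":100,"tx":0.05,"ty":0.015,"tz":0,"wx":0,"wy":0,"wz":0},{"jaw":100,"tx":0.05,"ty":0.015,"tz":0,"wx":0,"wy":0,"wz":0},{"jaw":100,"tx":0.05,"ty":0.015,"tz":0,"wx":0,"wy":0,"wz":0},{"jaw":100,"tx":0.05,"ty":0.015,"tz":0,"wx":0,"wy":0,"wz":0},{"jaw":100,"tx":0.05,"ty":0.015,"tz":0,"wx":0,"wy":0,"wz":0},{"jaw":100,"tx":0.05,"ty":0.015,"tz":0,"wx":0,"wy":0,"wz":0},{"jaw":100,"tx":0.05,"ty":0.015,"tz":0,"wx":0,"wy":0,"wz":0},{"jaw":100,"tx":0.05,"ty":0.015,"tz":0,"wx":0,"wy":0,"wz":0},{"jaw":100,"tx":0.05,"ty":0.015,"tz":0,"wx":0,"wy":0,"wz":0}]'

```text
time_s: 2.98
tcp_pos: [0.5567, -0.0505, 0.3725]
tool_rot: [3.142, 0.0, 1.3]
wrist_force: [0.7, -1.3, 0.1]
grip_width: 0.0869
gripper_force: 0.0
```

>>> send_rows --plan '[{"jaw":100,"tx":0.045,"ty":0.011,"tz":0,"wx":0,"wy":0,"wz":0},{"jaw":100,"tx":0.04,"ty":0.01,"tz":0,"wx":0,"wy":0,"wz":0},{"jaw":100,"tx":0.044,"ty":0.01,"tz":0,"wx":0,"wy":0,"wz":0},{"jaw":100,"tx":0,"ty":0,"tz":0,"wx":0,"wy":0,"wz":0},{"jaw":100,"tx":0,"ty":0,"tz":0,"wx":0,"wy":0,"wz":0}]'

```text
time_s: 3.6
tcp_pos: [0.6197, 0.0638, 0.3721]
tool_rot: [-3.141, 0.001, 1.302]
wrist_force: [-0.1, -0.4, 0.9]
grip_width: 0.087
gripper_force: 0.0
```

```bash
python3 - <<'E'
from h import *
o=get_obs();im=get_image("wrist")[:,:,::-1].copy();print(o["tcp_pos"],o["tool_rot"],o["joint_positions"])
K,k,M=cam("wrist",o);W=np.linalg.inv(M)
for p in [(.6205,.0655,.289),(.6051,.0097,.256),(.6516,.1793,.2555)]:
    uv=cv2.projectPoints(np.array([p]),cv2.Rodrigues(W[:3,:3])[0],W[:3,3],K,np.array([k,0,0,0.]))[0][0,0];print(uv)
    cv2.circle(im,tuple(int(round(q)) for q in uv),3,(0,0,255),1)
cv2.imwrite("pics/w1.png",im)
E
```

```text
[0.61973617 0.06381057 0.37210189] [-3.14080779e+00  7.47525351e-04  1.30225201e+00] [-2.35991895e-02  1.66424571e-01  1.31307756e+00 -5.37164438e-04
  1.66303322e+00  2.44896193e-01]
[321.52101688 241.51842453]
[321.34852726 293.46921998]
[321.28213412  84.24384542]
```

View pics/w1.png

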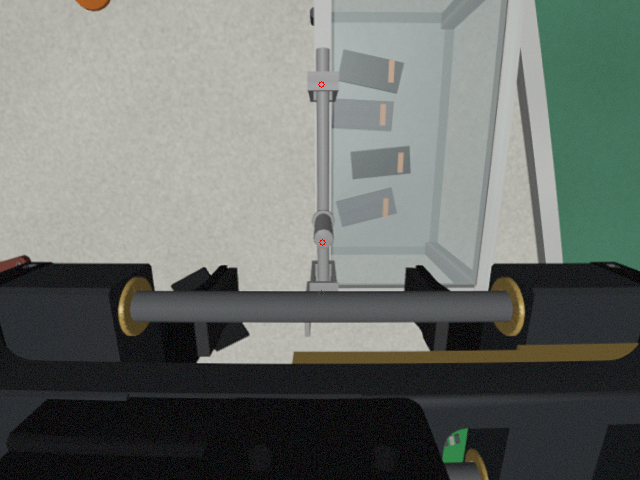

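The projected points land on the pin top (322,240) and both guides (321,84) and (321,291) to within about 3 px. So I descend 120 mm and shift 3 mm towards the hinge.

>>> send_rows --plan '[{"jaw":100,"tx":0.003,"ty":0,"tz":0.02,"wx":0,"wy":0,"wz":0},{"jaw":100,"tx":0,"ty":0,"tz":0.03,"wx":0,"wy":0,"wz":0},{"jaw":100,"tx":0,"ty":0,"tz":0.03,"wx":0,"wy":0,"wz":0},{"jaw":100,"tx":0,"ty":0,"tz":0.02,"wx":0,"wy":0,"wz":0},{"jaw":100,"tx":0,"ty":0,"tz":0.01,"wx":0,"wy":0,"wz":0},{"jaw":100,"tx":0,"ty":0,"tz":0.01,"wx":0,"wy":0,"wz":0},{"jaw":60,"tx":0,"ty":0,"tz":0,"wx":0,"wy":0,"wz":0},{"jaw":35,"tx":0,"ty":0,"tz":0,"wx":0,"wy":0,"wz":0},{"jaw":25,"tx":0,"ty":0,"tz":0,"wx":0,"wy":0,"wz":0},{"jaw":25,"tx":0,"ty":0,"tz":0,"wx":0,"wy":0,"wz":0}]'

```text
time_s: 4.9
tcp_pos: [0.621, 0.067, 0.2531]
tool_rot: [3.141, -0.0, 1.304]
wrist_force: [0.4, -0.3, -0.8]
grip_width: 0.0546
gripper_force: 0.0
```

>>> send_rows --plan '[{"jaw":0,"tx":0,"ty":0,"tz":0,"wx":0,"wy":0,"wz":0},{"jaw":0,"tx":0,"ty":0,"tz":0,"wx":0,"wy":0,"wz":0},{"jaw":0,"tx":0,"ty":0,"tz":0,"wx":0,"wy":0,"wz":0},{"jaw":0,"tx":0,"ty":0,"tz":0,"wx":0,"wy":0,"wz":0}]'

```text
time_s: 5.4
tcp_pos: [0.6209, 0.0669, 0.2526]
tool_rot: [3.141, 0.0, 1.304]
wrist_force: [-0.5, -0.2, 0.4]
grip_width: 0.015
gripper_force: 30.5
```

The pin is gripped (15 mm opening, 30 N). Next I lift 18 mm.

>>> send_rows --plan '[{"jaw":0,"tx":0,"ty":0,"tz":-0.004,"wx":0,"wy":0,"wz":0},{"jaw":0,"tx":0,"ty":0,"tz":-0.005,"wx":0,"wy":0,"wz":0},{"jaw":0,"tx":0,"ty":0,"tz":-0.005,"wx":0,"wy":0,"wz":0},{"jaw":0,"tx":0,"ty":0,"tz":-0.004,"wx":0,"wy":0,"wz":0},{"jaw":0,"tx":0,"ty":0,"tz":0,"wx":0,"wy":0,"wz":0},{"jaw":0,"tx":0,"ty":0,"tz":0,"wx":0,"wy":0,"wz":0},{"jaw":0,"tx":0,"ty":0,"tz":0,"wx":0,"wy":0,"wz":0}]'

```text
time_s: 6.28
tcp_pos: [0.6208, 0.067, 0.2704]
tool_rot: [-3.142, 0.0, 1.304]
wrist_force: [1.8, 0.1, -4.8]
grip_width: 0.0152
gripper_force: 30.0
```

```bash
python3 - <<'E'
from h import *
o=get_obs();print(o["tcp_pos"],o["wrist_force"],o["torque"])
im=get_image("side")[190:280,205:330,::-1];cv2.imwrite("pics/s2.png",cv2.resize(im,None,fx=6,fy=6,interpolation=cv2.INTER_CUBIC))
E
```

```text
[0.62077102 0.06696195 0.27043684] [ 1.78188778  0.13622349 -4.75990542] [ 0.02616287 -0.35328096 -0.03425849]
```

View pics/s2.png

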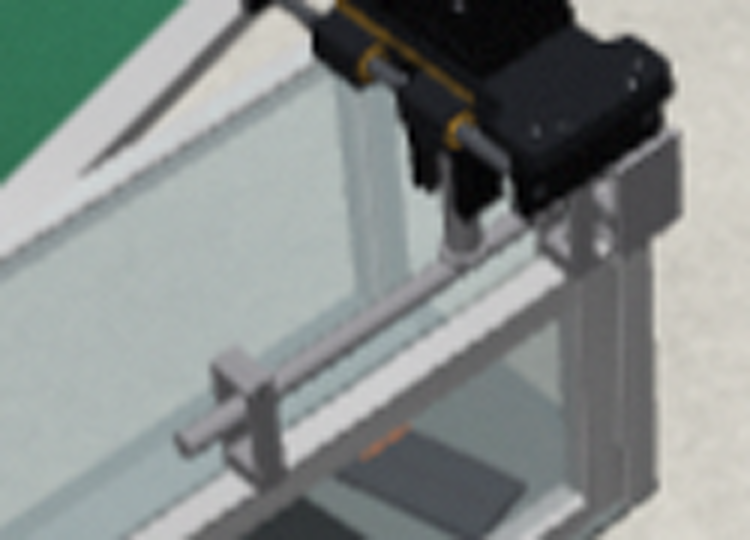

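The rod has risen in its guides (end at (190,442), clear of the gate rail), and the 4.8 N on the wrist matches the bolt's weight. Now I draw it 42 mm towards the hinge.

>>> send_rows --plan '[{"jaw":0,"tx":0.004,"ty":0,"tz":0,"wx":0,"wy":0,"wz":0},{"jaw":0,"tx":0.007,"ty":0,"tz":0,"wx":0,"wy":0,"wz":0},{"jaw":0,"tx":0.007,"ty":0,"tz":0,"wx":0,"wy":0,"wz":0},{"jaw":0,"tx":0.007,"ty":0,"tz":0,"wx":0,"wy":0,"wz":0},{"jaw":0,"tx":0.007,"ty":0,"tz":0,"wx":0,"wy":0,"wz":0},{"jaw":0,"tx":0.006,"ty":0,"tz":0,"wx":0,"wy":0,"wz":0},{"jaw":0,"tx":0.004,"ty":0,"tz":0,"wx":0,"wy":0,"wz":0},{"jaw":0,"tx":0,"ty":0,"tz":0,"wx":0,"wy":0,"wz":0},{"jaw":0,"tx":0,"ty":0,"tz":0,"wx":0,"wy":0,"wz":0},{"jaw":0,"tx":0,"ty":0,"tz":0,"wx":0,"wy":0,"wz":0}]'

```text
time_s: 7.58
tcp_pos: [0.6319, 0.1076, 0.2706]
tool_rot: [3.142, -0.0, 1.304]
wrist_force: [0.6, 1.1, -5.3]
grip_width: 0.0153
gripper_force: 30.0
```

```bash
python3 - <<'E'
from h import *
o=get_obs();print(o["tcp_pos"],o["wrist_force"],o["torque"])
im=get_image("side")[190:280,205:330,::-1];cv2.imwrite("pics/s3.png",cv2.resize(im,None,fx=6,fy=6,interpolation=cv2.INTER_CUBIC))
E
```

```text
[0.63188567 0.10762582 0.27061848] [ 0.62069235  1.07343141 -5.26496387] [ 0.11893902 -0.35839568 -0.01537742]
```

View pics/s3.png

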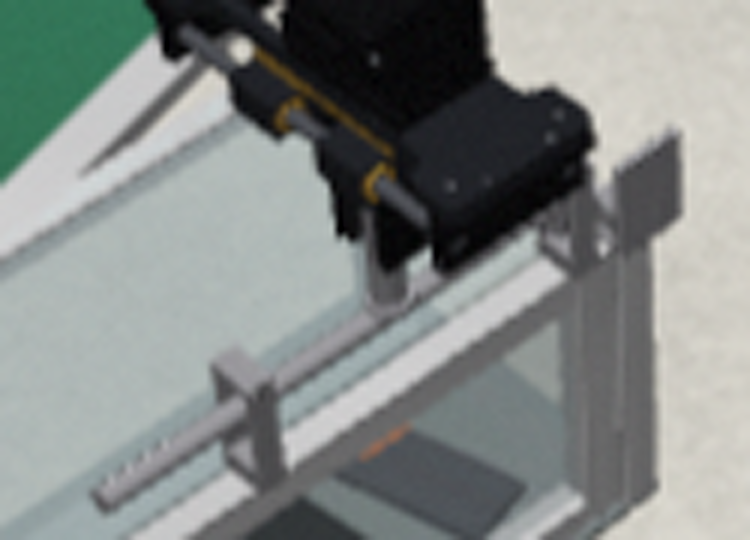

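The bolt is drawn about 42 mm, with the rod end moved from (190,442) to (105,495) and forces still small. I now swing on the arc of radius 0.193 m about the hinge, turning the tool with the gate: 11 × 0.03 rad.

>>> send_rows --plan '[{"jaw":0,"tx":0.0001,"ty":-0.0058,"tz":0,"wx":0,"wy":0,"wz":0.03},{"jaw":0,"tx":0.0001,"ty":-0.0058,"tz":0,"wx":0,"wy":0,"wz":0.03},{"jaw":0,"tx":0.0001,"ty":-0.0058,"tz":0,"wx":0,"wy":0,"wz":0.03},{"jaw":0,"tx":0.0001,"ty":-0.0058,"tz":0,"wx":0,"wy":0,"wz":0.03},{"jaw":0,"tx":0,"ty":0,"tz":0,"wx":0,"wy":0,"wz":0}]'

```text
time_s: 8.25
tcp_pos: [0.6094, 0.1152, 0.2707]
tool_rot: [-3.141, 0.0, 1.184]
wrist_force: [0.6, 0.6, -5.4]
grip_width: 0.0152
gripper_force: 30.0
```

>>> send_rows --plan '[{"jaw":0,"tx":0.0001,"ty":-0.0058,"tz":0,"wx":0,"wy":0,"wz":0.03},{"jaw":0,"tx":0.0001,"ty":-0.0058,"tz":0,"wx":0,"wy":0,"wz":0.03},{"jaw":0,"tx":0.0001,"ty":-0.0058,"tz":0,"wx":0,"wy":0,"wz":0.03},{"jaw":0,"tx":0.0001,"ty":-0.0058,"tz":0,"wx":0,"wy":0,"wz":0.03},{"jaw":0,"tx":0.0001,"ty":-0.0058,"tz":0,"wx":0,"wy":0,"wz":0.03},{"jaw":0,"tx":0.0001,"ty":-0.0058,"tz":0,"wx":0,"wy":0,"wz":0.03},{"jaw":0,"tx":0.0001,"ty":-0.0058,"tz":0,"wx":0,"wy":0,"wz":0.03},{"jaw":0,"tx":0,"ty":0,"tz":0,"wx":0,"wy":0,"wz":0},{"jaw":0,"tx":0,"ty":0,"tz":0,"wx":0,"wy":0,"wz":0},{"jaw":0,"tx":0,"ty":0,"tz":0,"wx":0,"wy":0,"wz":0},{"jaw":0,"tx":0,"ty":0,"tz":0,"wx":0,"wy":0,"wz":0},{"jaw":0,"tx":0,"ty":0,"tz":0,"wx":0,"wy":0,"wz":0}]'

```text
time_s: 9.75
tcp_pos: [0.5744, 0.1341, 0.2705]
tool_rot: [3.142, -0.0, 0.974]
wrist_force: [2.3, 0.4, -4.3]
grip_width: 0.015
gripper_force: 30.0
```

```bash
python3 - <<'E'
from h import *
o=get_obs();print(o["tcp_pos"],o["wrist_force"],o["torque"])
im=get_image("side")[160:340,150:420,::-1];cv2.imwrite("pics/s4.png",cv2.resize(im,None,fx=2.9,fy=2.9,interpolation=cv2.INTER_CUBIC))
E
```

```text
[0.57436607 0.13414974 0.27051899] [ 2.34131742  0.36879953 -4.31376003] [-0.01985801 -0.44870239 -0.04931163]
```

View pics/s4.png

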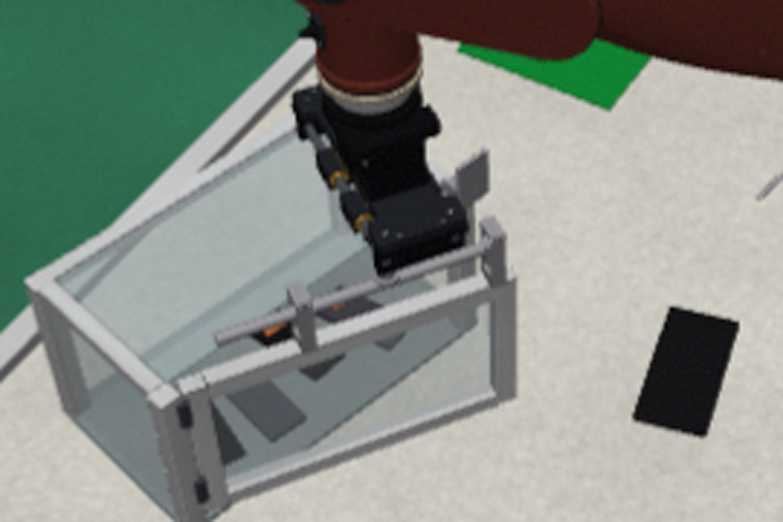

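The gate's free edge (505,285) is about 10 cm clear of the post. The bolt is still gripped, raised and drawn, and the phone hasn't moved. I'm handing in.

```bash
python3 -c "
from workcell import *
print(sign_off())"
```

```text
the job is handed in; nothing more can be done
None
```

The job is handed in: I lifted the bolt about 18 mm, drew it back about 42 mm and pulled the gate open to about 0.33 rad (10 cm), and the arm is still gripping it there at 30 N; sign-off gave no verdict.

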